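# Pre-press a pellet with the crank-wound screw press

## Robot

A 6-joint arm with a two-finger parallel gripper is mounted at the origin on a cart in front of the work surface, level with it; the furniture and walls round the work are solid. World frame = base frame: x ahead of the robot, y to its left, z up, the work surface at z = 0. Lengths are in mm, angles in rad, forces in N, time in s.
With the tool pointing down it reaches from about 275 to 750 mm from the base axis. Payload 10.2 kg.
Tool frame: the origin (TCP) lies on the centre line of the jaws, within the pads' length; the fingertips stand 17 mm ahead of it and the grasp point (between the pads) lies 2 mm behind it (ctrl.tip_extent is the distance from the TCP to the fingertips, in mm); z points along the fingers, y is the line along which they close (so a half turn about z gives the same grasp; the last joint's range is limited). The gripper opens to 85 mm and grips with 20 to 120 N. Pads are 22 mm wide; open, the fingers measure 114 mm over their backs; the gripper's body (76 mm by 85 mm) begins 54 mm behind the grasp point. The pads swing forward as they close: fully open they stand 13 mm farther back than shut.
Start: joints at [-1.405, 0.313, 1.498, -0, 1.331, -0.223], TCP at [199.004, -485.828, 216.894] pointing down, gripper open.
Joint ranges: [-2.94, 2.94], [-0.97, 2.17], [0.19, 2.56], [-1.23, 4.37], [0.02, 3.11], [-2.88, 2.88]. Speed limits (rad/s): [2.39, 2.39, 3.01, 3.14, 3.14, 3.14].

## Interface

Orientations are given as a unit quaternion [w, x, y, z].
In Python, from rig import sensors, capture, ctrl, cut_out, place_of gives the robot as it stands.
- The arm moves only by the shell command python3 -m jog 'ROWS' [FORCE]. ROWS is JSON, a list of rows, each a list of 3 entries, a list of its own where there are three numbers: the shift along the world's x, y, z in mm, then the turn, a rotation vector about the world's x, y, z in degrees, then the closure, from 0 (fully open) to 1 (shut). A call has exactly 8 rows; each row is the pose to reach, as a shift and turn from the pose commanded when the call began; what a row does not reach only later rows make up. A row lasts 1/12 s, in which the tool goes at most 41.7 mm and 7.16 degrees, less where a joint would pass 70% of its speed; a pose out of reach is approached as far as the arm can. A call with a gripper value outside its range is refused whole. The fingers move at their own pace and stop on an object; FORCE is the grip in N (left out, the last holds). Time passes only in rows, so rows that repeat a pose let the fingers close, or fill a call up. It gives the time, the measured TCP pose, the force and the opening at its end, in the units of the state.
- sensors.sense(): the state, without advancing time (a new reading comes with each control period).
- capture(name): name is "side" or "top"; returns a dict with "color" (384x512x3 uint8, blue, green, red), "z_map" (384x512 float32, mm along the optical axis (not along the pixel's ray), 0 where there is no reading), "camera_matrix" (3x3 intrinsics, pixels), "R" (3x3) and "t" (3): a world point X has camera coordinates R X + t. Camera axes: x right, y down, z forward; pixel columns grow to the right and rows downward; lengths in mm; the calibration is good to about 2 mm. A picture is of the moment at which its call begins.
- ctrl.finish_job(): hands the job in, once; it reports no verdict.
Trained networks look in a picture, given as the dict that the camera call returned (one of the last four; its "shot" number tells which), for a name from the list of things; names that differ only in an ending like _2 or _b are one class to them, and where a whole thing is asked for, a point or a joint stands for the part that bears it (a point fixed in the world has none). Each returns a list of dicts, best first, with "p" (0 to 1); they miss things now and then, are a little off and sometimes report something else, mostly with a low value. They report only what shows in the picture. A call takes as long as a camera call. They do not tell look-alikes from the thing itself.
- cut_out(picture, query): "region" (384x512 bool, what is visible of it) and "box" ([left, top, right, bottom] in pixels, round what is visible of it).
- place_of(picture, query): "centre" ([row, column] in pixels: a listed point, or the origin of a listed thing).
The state is a dict: "time_s": time; "joints": joint angles; "dq": joint speeds; "tau": joint torques, N m; "eef_pos": TCP position; "ee_rot": TCP orientation; "force": force on the tool from outside, world axes, zero at the start; "wrist_torque": the same for the moment, N m; "grip_width": opening from 0.0 (shut) to 1.0 (fully open).
Only numpy, scipy, OpenCV 4.12 (cv2) and the standard library are available. Lean on these libraries where they do the work, as an engineer would, in place of code of your own. Each camera call takes 0.05 s, during which the arm holds its last target. There are 200 camera calls.

## Task

Pre-press the pellet: ease the loose crank, without forcing it, fully home onto the square end of the press screw and wind it clockwise by its knob until you feel the platen's foot meet the plunger of the die. Then nip it up by about a quarter of a turn more, so that the pellet stays under load but is not cracked by over-pressing. Let go of the crank and leave it standing on the screw, with the die still in its seat and the other things on the bench undisturbed.

Things in the scene. Friction and masses are not known exactly. Their poses are not given: they have to be found in the camera images.
- crank_boss (a point): Boss of the loose crank, which lies flat on the bench, right way up: dark steel, 26 x 26 mm, 36 mm tall, flat sides to grip; this point is 24 mm above its underside. At underside level a flat arm, 17 mm wide, 10 mm thick, runs to the knob. x axis along the arm to the knob, z up. Crank about 0.19 kg.
- crank_socket (a point): Centre of the mouth of the crank's square socket, in the boss's underside (24 mm below crank_boss, same axes). The socket is 15.4 mm wide, 30 mm deep, its sides parallel to the boss's flats.
- crank_knob (a point): Centre of the crank's knob: a black upright cylinder 20 mm across that spins freely on its pin, from 13 to 60 mm above the crank's underside; this point is 37 mm above the underside, 55 mm from the boss's axis.
- spindle_top (a point): Top of the press screw's square end: 14 mm square, 24 mm tall (its top 4 mm a cone, 8 mm at the tip), x and y axes square to its flats and turning with it. It stands on a shoulder 25 mm across, 154 mm above the bench, on which the crank's underside rests when fully home, in any of the four quarter positions. It never rises or sinks; it stays where it is left.
- press: Screw press, fixed: blue base 120 x 150 mm, top 16 mm high; columns 52 mm either side along its y axis; blue crosshead 46 x 146 mm, top 146 mm high. Origin on the bench under the screw's axis, z up. Turning the screw clockwise seen from above lowers the platen 10 mm a turn and takes about 0.24 N m (4.4 N at the knob) when free.
- platen: The press's moving platen, a dark steel bar 38 x 136 mm on the columns; origin on the screw's axis at its underside. Its round foot reaches 15 mm below the origin and starts 10 to 24 mm above the die's plunger, so 1 to 2.4 turns bring it down.
- die: Steel pellet die, 42 mm across, 38 mm tall, in a seat ring on the press base; origin at the centre of its underside. Its plunger stands 10 to 18 mm out of it, as the charge inside happens to be, on springs of 48 N/mm: after the foot meets it each quarter turn adds 120 N of load and 3.5 N at the knob. 120 N is wanted, 50 to 200 N will do, over 215 N cracks the pellet.
- petri: Glass petri dish, 61 mm across, 14 mm high: a bystander.
- cuvette_box: Blue open cuvette box, 60 x 110 x 36 mm: a bystander.
- pipette_bulb: Red rubber pipette bulb, 81 x 41 x 41 mm: a bystander.
There are look-alikes about, which are no part of the job. There is more than one size of the die; the one meant has the size given above.

How it is judged (in metres and radians):
On the way, in this order (a step that is already met when the one before it is completed fails the run):
1. the crank is fully home on the square end, before the foot has come down on the die (horizontal distance between crank_socket and spindle_top below 0.004 m and z of crank_socket in the frame of spindle_top below -0.02 m and angle between crank_boss's own z axis and vertical below 0.12 rad and contact force between platen and die below 2 N), for 0.2 s.
2. the foot has been wound down onto the plunger and the pellet is under load, the crank still on the screw (horizontal distance between crank_socket and spindle_top below 0.004 m and z of crank_socket in the frame of spindle_top below -0.02 m and angle between crank_boss's own z axis and vertical below 0.12 rad and contact force between platen and die above 50 N), for 0.2 s.
At the end, for the whole second after the job is handed in: The crank stands on the screw, at rest: socket within 4 mm of the screw's axis, at least 20 of the 24 mm down, tilted less than 0.12 rad; the foot presses the die with 50 to 200 N; the die is within 6 mm of where it stood (all of step 2 and contact force between platen and die below 200 N and distance of die from where it was at the start of the episode below 0.006 m and linear speed of crank below 0.02 m/s); the robot touches nothing.
It fails at once if the pellet is over-pressed (more than 215 N on the die) (contact force between platen and die above 215 N).
It fails at once if the crank is forced onto the square end (more than 40 N between crank and press while it is not yet home) (contact force between crank and press above 40 N and z of crank_socket in the frame of spindle_top above -0.02 m).
It fails at once if the petri is pushed by more than 20 mm (distance of petri from where it was at the start of the episode above 0.02 m).
It fails at once if the cuvette box is pushed by more than 20 mm (distance of cuvette_box from where it was at the start of the episode above 0.02 m).
It fails at once if the pipette bulb is pushed by more than 20 mm (distance of pipette_bulb from where it was at the start of the episode above 0.02 m).
It also fails if it takes over 72 s, if anything falls off the work surface, if the arm or the gripper's body presses on something with over 40 N, if the wrist force passes 120 N, or if a joint passes its speed limit or range.

## Working session

There is one attempt and no reset: what is moved stays moved. The work goes in short steps, Python scripts to look and compute and a shell command to move; the robot and the scene stay as the last step left them, time stands still between calls to the robot, and variables do not carry over. Pictures are saved under pics/ and viewed, on a budget of 10 in all, crops included, one or two more only if the job needs it, and the job is handed in when it is done.

```bash
ls; mkdir -p pics; cat > h.py <<'E'
import numpy as np, cv2
from rig import sensors, capture, ctrl, cut_out, place_of
def world(p,u,v,z=None,h=None):
    """pixel (col u,row v) -> world using depth z or plane height h"""
    K=p["camera_matrix"];R=np.array(p["R"]);t=np.array(p["t"])
    d=np.linalg.inv(K)@np.array([u,v,1.0])
    if h is not None:
        c=-R.T@t; w=R.T@d; return c+w*(h-c[2])/w[2]
    if z is None: z=p["z_map"][int(v),int(u)]
    return R.T@(d*z-t)
def cloud(p):
    K=p["camera_matrix"];R=np.array(p["R"]);t=np.array(p["t"])
    v,u=np.mgrid[:384,:512]; z=p["z_map"]
    c=np.stack([(u-K[0,2])/K[0,0]*z,(v-K[1,2])/K[1,1]*z,z],-1)
    return (c-t)@R
E
python3 - <<'E'
from h import *
for n in ("top","side"):
    p=capture(n); cv2.imwrite(f"pics/{n}0.png",cv2.resize(p["color"],(768,576),interpolation=cv2.INTER_CUBIC))
    print(n,"cam",(-np.array(p["R"]).T@p["t"]).round(),p["camera_matrix"][0,0])
    for q in ["crank_boss","crank_socket","crank_knob","spindle_top","press","platen","die","petri","cuvette_box","pipette_bulb"]:
        for r in place_of(p,q)[:3]:
            v,u=r["centre"]; 
            if 0<=v<384 and 0<=u<512: print(q,round(r["p"],2),[round(v),round(u)],world(p,u,v).round(1))
print(sensors.sense())
E
```

```text
pics
top cam [459. 268. 963.] 401.54724250574105
crank_boss 0.59 [242, 210] [485.2 373.4  41.3]
crank_socket 0.78 [242, 212] [484.8 368.9  36.5]
crank_knob 0.91 [218, 202] [537.4 388.3  61.9]
crank_knob 0.63 [131, 287] [749.6 188.2  21.8]
spindle_top 0.64 [203, 349] [551.5  84.5 179.1]
press 0.95 [212, 330] [537.9 115.9 144.4]
die 0.71 [282, 319] [392.4 128.9  54.4]
die 0.51 [213, 334] [536.5 107.4 146.7]
die 0.42 [220, 277] [533.  218.2  39.4]
petri 0.86 [154, 232] [698.7 322.    2. ]
cuvette_box 0.96 [134, 287] [742.8 187.3  20.2]
pipette_bulb 0.86 [171, 176] [651.2 453.3  36.2]
side cam [ 411. -551.  664.] 486.69043574476325
crank_boss 0.96 [206, 208] [488.9 370.8  37.5]
crank_socket 0.95 [220, 208] [485.6 359.3   7.5]
crank_knob 0.9 [199, 226] [532.6 391.8  36.3]
spindle_top 0.75 [224, 263] [561.9 126.5 150.7]
press 0.93 [302, 265] [544.3  28.2  59.4]
die 0.66 [301, 172] [389.1  87.3  37.5]
die 0.55 [293, 264] [541.2  24.1  85.8]
die 0.5 [254, 240] [532.6 205.2  23.7]
petri 0.57 [220, 302] [700.4 325.1  -1.6]
cuvette_box 0.55 [248, 344] [748.8 182.3  17.9]
pipette_bulb 0.66 [191, 272] [653.5 432.   16.6]
pipette_bulb 0.18 [292, 264] [541.8  26.1  86.3]
{'time_s': 1.1, 'joints': array([-1.40541156e+00,  3.12900134e-01,  1.49769751e+00, -2.45822708e-05,
        1.33100360e+00, -2.23408162e-01]), 'dq': array([ 0.00168234, -0.00058324, -0.0011257 ,  0.00065627,  0.00110905,
       -0.00145811]), 'tau': array([ 2.29522506e-03, -4.12169623e+01, -2.59899080e+01, -5.77368246e-05,
        5.62020905e-04, -1.98522150e-05]), 'eef_pos': array([ 198.99204548, -485.8309778 ,  216.89504662]), 'ee_rot': array([-4.63967922e-06,  9.81163872e-01,  1.93177265e-01, -1.18098230e-05]), 'force': array([-0.86078021,  0.2488975 , -0.62995365]), 'wrist_torque': array([ 0.01584778, -0.02847686,  0.0320706 ]), 'grip_width': 1.001799104480655}
```

View pics/top0.png

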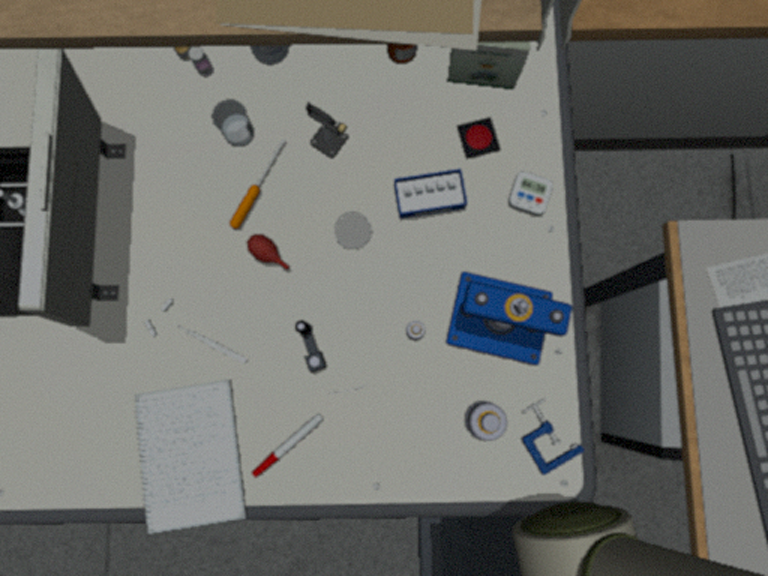

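View pics/side0.png

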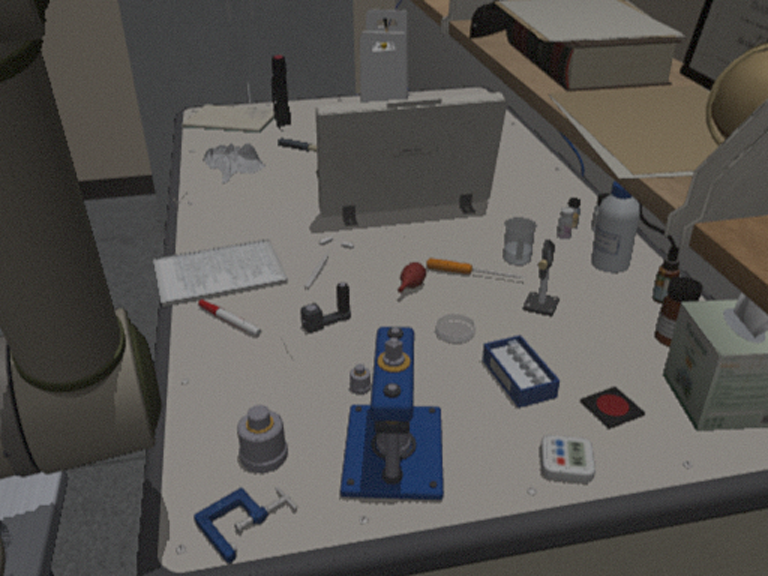

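```bash
cat >> h.py <<'E'
def grab(n,k=3):
    ps=[capture(n) for _ in range(k)]
    p=ps[-1]; Z=np.stack([q["z_map"] for q in ps]); p["z_map"]=np.median(Z,0); return p
def rect(pts,name):
    (c,s,a)=cv2.minAreaRect(pts[:,:2].astype(np.float32)); print(name,len(pts),"med",np.median(pts,0).round(1),"minrect",np.round(c,1),np.round(s,1),round(a,1))
def sel(C,x,y,r,zl,zh):
    m=(np.hypot(C[...,0]-x,C[...,1]-y)<r)&(C[...,2]>zl)&(C[...,2]<zh); return C[m]
E
python3 - <<'E'
from h import *
T=grab("top");S=grab("side")
for n,p in(("top",T),("side",S)):
    C=cloud(p); print(n)
    rect(sel(C,487,372,25,30,42),"boss top")
    rect(sel(C,487,372,25,12,42),"boss all")
    rect(sel(C,537,388,20,50,66),"knob top")
    rect(sel(C,537,388,20,15,66),"knob all")
    rect(sel(C,552,84,30,172,185),"spindle tip")
    rect(sel(C,552,84,30,151,185),"spindle+shoulder")
    rect(sel(C,545,90,110,138,149),"crosshead")
    rect(sel(C,545,90,130,10,20),"base")
    print("table z",np.median(sel(C,450,300,30,-20,20)[:,2]))
a=T["color"][175:260,295:390]; b=S["color"][205:345,220:310]
a=cv2.resize(a,None,fx=4,fy=4,interpolation=cv2.INTER_CUBIC)
b=cv2.resize(b,None,fx=4,fy=4,interpolation=cv2.INTER_CUBIC)
H=600;o=np.zeros((560,800,3),np.uint8);o[:340,:380]=a;o[:560,400:760]=b
c=cv2.resize(T["color"][205:255,190:225],None,fx=4,fy=4,interpolation=cv2.INTER_CUBIC);o[345:545,:140]=c
c=cv2.resize(S["color"][180:225,195:240],None,fx=4,fy=4,interpolation=cv2.INTER_CUBIC);o[345:525,160:340]=c
cv2.imwrite("pics/z1.png",o)
E
```

```text
top
boss top 131 med [486.7 372.9  37.3] minrect [487.3 373.7] [25.7 25.4] 19.5
boss all 152 med [487.9 372.9  37.1] minrect [492.4 375.3] [36.5 25.6] 19.2
knob top 60 med [538.8 390.4  61.5] minrect [539. 391.] [15.9 17.8] 0.1
knob all 77 med [537.7 388.4  60.3] minrect [538.3 390.9] [17.3 18. ] 0.1
spindle tip 53 med [552.   84.4 177. ] minrect [552.2  83.8] [13.6 13.8] 32.7
spindle+shoulder 154 med [550.7  86.5 155.9] minrect [551.1  84.1] [31.4 34.3] 61.0
crosshead 1170 med [550.7  87.2 146.8] minrect [551.9  83.7] [145.6  46.1] 75.7
base 1703 med [524.2  96.2  17.1] minrect [531.8  98.5] [178.8 213.1] 54.1
table z 1.21508135828845
side
boss top 89 med [486.1 369.5  35.5] minrect [486. 374.] [25.8 25.3] 20.9
boss all 190 med [485.9 366.6  29.2] minrect [486.3 374.1] [27.4 28.2] 18.2
knob top 54 med [537.6 387.9  56.9] minrect [538.6 390.4] [17.1 16.5] 24.6
knob all 162 med [537.  385.8  41.7] minrect [538.4 390.4] [18.6 17.6] 18.2
spindle tip 53 med [550.5  81.9 174.8] minrect [551.2  84.2] [14.7 15. ] 30.2
spindle+shoulder 204 med [549.7  80.1 162.7] minrect [550.5  83.2] [22.  22.8] 43.8
crosshead 1132 med [546.6  60.7 145.4] minrect [550.8  83.8] [146.7  45.8] 76.3
base 2983 med [540.6  63.1  15.6] minrect [541.3  93.9] [185.4 204.6] 43.0
table z -0.4886873433121103
```

View pics/z1.png

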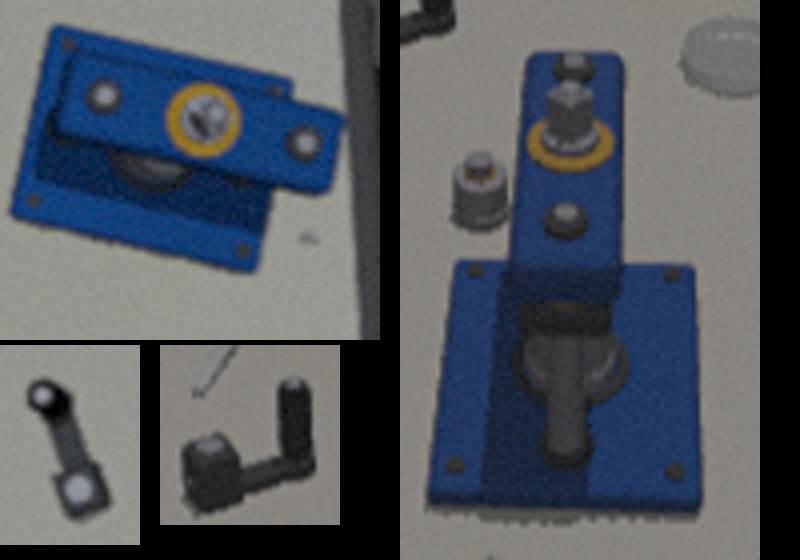

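```bash
python3 -m jog '[[[12,36,0],[0,0,-1],0],[[24,72,0],[0,0,-2],0],[[36,108,0],[0,0,-3],0],[[48,144,0],[0,0,-3.8],0],[[60,180,0],[0,0,-3.8],0],[[72,216,0],[0,0,-3.8],0],[[84,252,0],[0,0,-3.8],0],[[96,288,0],[0,0,-3.8],0]]' 40
python3 -m jog '[[[12,36,0],[0,0,0],0],[[24,72,0],[0,0,0],0],[[36,108,0],[0,0,0],0],[[48,144,0],[0,0,0],0],[[60,180,0],[0,0,0],0],[[72,216,0],[0,0,0],0],[[84,252,0],[0,0,0],0],[[96,288,0],[0,0,0],0]]'
python3 -m jog '[[[14,41,-10],[0,0,0],0],[[27,80,-25],[0,0,0],0],[[40,119,-40],[0,0,0],0],[[53,158,-55],[0,0,0],0],[[66,197,-70],[0,0,0],0],[[79,236,-85],[0,0,0],0],[[90,266,-95],[0,0,0],0],[[95.7,283.6,-97],[0,0,0],0]]'
python3 - <<'E'
from h import *
s=sensors.sense();print(s["eef_pos"],s["ee_rot"],s["joints"].round(2))
# spindle yaw: pooled cloud over both views, best-fit 14 mm square
from scipy.optimize import minimize
for n in("top","side"):
    P=np.concatenate([sel(cloud(capture(n)),551.7,84,16,158,173.5) for _ in range(5)])[:, :2]
    best=[]
    for a in np.radians(np.arange(0,90,1)):
        R=np.array([[np.cos(a),np.sin(a)],[-np.sin(a),np.cos(a)]])
        def f(c):
            q=np.abs((P-c)@R.T); return np.mean(np.minimum(np.abs(q.max(1)-7),2))
        r=minimize(f,[551.7,84],method="Nelder-Mead"); best.append((r.fun,np.degrees(a),r.x))
    best.sort(key=lambda b:b[0]); print(n,len(P),[(round(b[0],3),round(b[1]),b[2].round(1)) for b in best[:6]])
E
```

```text
time_s: 2.07
eef_pos: [295.1, -196.1, 217.0]
ee_rot: [0.0, 0.987, 0.16, 0.0]
force: [1.0, 0.3, 1.0]
grip_width: 0.999
time_s: 2.73
eef_pos: [391.2, 92.3, 217.2]
ee_rot: [0.0, 0.987, 0.161, 0.0]
force: [1.4, -1.3, 0.6]
grip_width: 1.001
time_s: 3.4
eef_pos: [486.2, 376.6, 117.2]
ee_rot: [0.0, 0.987, 0.161, -0.001]
force: [0.1, -0.5, 0.2]
grip_width: 1.0
[486.21670211 376.62977673 117.2058979 ] [ 2.08772218e-04  9.86899109e-01  1.61332833e-01 -1.35008319e-03] [0.47 0.6  1.34 0.   1.21 1.72]
top 76 [(np.float64(0.401), 32, array([552. ,  83.4])), (np.float64(0.404), 33, array([551.6,  83.2])), (np.float64(0.404), 34, array([551.7,  83.3])), (np.float64(0.412), 31, array([552. ,  83.4])), (np.float64(0.414), 35, array([551.8,  83.3])), (np.float64(0.429), 30, array([551.9,  83.3]))]
side 428 [(np.float64(0.7), 32, array([551.5,  85.1])), (np.float64(0.7), 31, array([551.4,  85.1])), (np.float64(0.703), 33, array([551.5,  85.1])), (np.float64(0.706), 30, array([551.5,  85. ])), (np.float64(0.709), 34, array([551.6,  85.1])), (np.float64(0.712), 35, array([551.6,  85.1]))]
```

```bash
python3 -m jog '[[[0,0,-10],[0,0,0],0],[[0,0,-30],[0,0,0],0],[[0,0,-50],[0,0,0],0],[[0,0,-68],[0,0,0],0],[[0,0,-82],[0,0,0],0],[[0,0,-91],[0,0,0],0],[[0,0,-94],[0,0,0],0],[[0,0,-94],[0,0,0],0]]' 40
python3 -m jog '[[[0,0,0],[0,0,0],0.3],[[0,0,0],[0,0,0],0.5],[[0,0,0],[0,0,0],0.7],[[0,0,0],[0,0,0],0.8],[[0,0,0],[0,0,0],1],[[0,0,0],[0,0,0],1],[[0,0,0],[0,0,0],1],[[0,0,0],[0,0,0],1]]' 60
python3 -m jog '[[[0,0,0],[0,0,0],1],[[0,0,2],[0,0,0],1],[[0,0,6],[0,0,0],1],[[0,0,15],[0,0,0],1],[[0,0,30],[0,0,0],1],[[0,0,45],[0,0,0],1],[[0,0,55],[0,0,0],1],[[0,0,60],[0,0,0],1]]'
python3 - <<'E'
from h import *
T=grab("top");S=grab("side")
s=sensors.sense();print(s["eef_pos"],s["ee_rot"].round(3),s["force"].round(2),s["grip_width"])
for n,p in(("top",T),("side",S)):
    C=cloud(p)
    rect(sel(C,539,391,22,100,130),"knob top")
b=cv2.resize(S["color"][100:240,140:300],None,fx=4,fy=4,interpolation=cv2.INTER_CUBIC)
cv2.imwrite("pics/g1.png",b)
E
```

```text
time_s: 4.57
eef_pos: [486.5, 373.5, 25.3]
ee_rot: [0.0, 0.987, 0.16, -0.0]
force: [-0.7, -0.9, -0.3]
grip_width: 1.002
time_s: 5.23
eef_pos: [486.7, 373.8, 25.9]
ee_rot: [-0.0, 0.987, 0.161, 0.0]
force: [-0.8, 0.1, -0.2]
grip_width: -0.002
time_s: 5.9
eef_pos: [487.3, 374.1, 88.1]
ee_rot: [-0.0, 0.987, 0.161, 0.001]
force: [-1.0, 0.7, 0.6]
grip_width: -0.004
[486.33881013 373.57430722  85.03536285] [ 0.     0.987  0.161 -0.001] [0.29 0.25 0.38] -0.003748626497046008
knob top 0 med [nan nan nan] minrect [0. 0.] [0. 0.] 0.0
knob top 0 med [nan nan nan] minrect [0. 0.] [0. 0.] 0.0
  return _methods._mean(a, axis=axis, dtype=dtype,
  ret = um.true_divide(
```

View pics/g1.png

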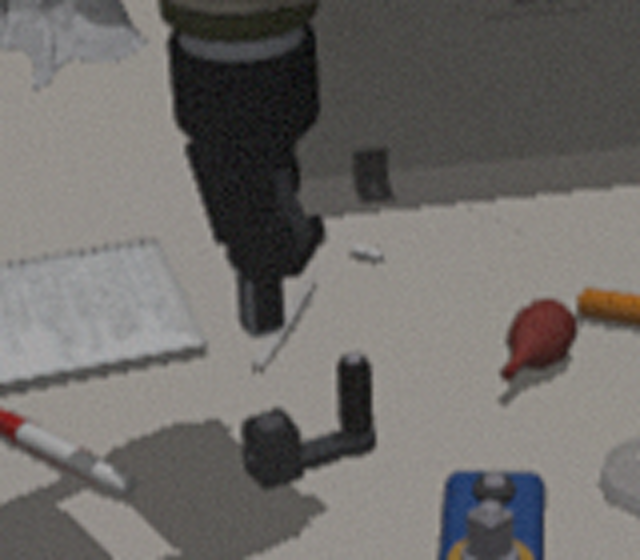

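```bash
cat >> h.py <<'E'
def proj(p,X):
    c=np.array(p["R"])@np.array(X,float)+p["t"]; q=p["camera_matrix"]@c; return (q[:2]/q[2]).round(1)
E
python3 - <<'E'
from h import *
T=grab("top");S=grab("side")
print("side proj tip",proj(S,[486.3,373.6,68]),proj(S,[487,374,36]),"top",proj(T,[486.3,373.6,68]),proj(T,[487,374,36]))
C=cloud(S)
rect(sel(C,487,372,35,30,42),"boss top"); rect(sel(C,537,388,30,50,66),"knob top")
rect(sel(C,487,372,60,66,85),"finger tips?")
o=np.zeros((560,800,3),np.uint8)
a=cv2.resize(T["color"][180:290,160:260],None,fx=4,fy=4,interpolation=cv2.INTER_CUBIC);o[:440,:400]=a
cv2.imwrite("pics/g2.png",o[:440,:400])
for n,p in(("T",T),("S",S)):
  for q in["crank_boss","crank_knob"]:
    print(n,q,[(round(r["p"],2),np.round(r["centre"])) for r in place_of(p,q)[:2]])
E
```

```text
side proj tip [206.1 194.2] [207.2 205.8] top [208.1 240.8] [209.6 240.9]
boss top 90 med [486.4 369.6  35.5] minrect [486. 374.] [24.8 28.6] 20.9
knob top 54 med [537.3 387.3  57.3] minrect [537.4 390.7] [16.3 17.7] 54.0
finger tips? 0 med [nan nan nan] minrect [0. 0.] [0. 0.] 0.0
T crank_boss []
T crank_knob [(0.64, array([213., 332.]))]
S crank_boss [(0.66, array([252., 343.]))]
S crank_knob [(0.64, array([198., 226.]))]
  return _methods._mean(a, axis=axis, dtype=dtype,
  ret = um.true_divide(
```

View pics/g2.png

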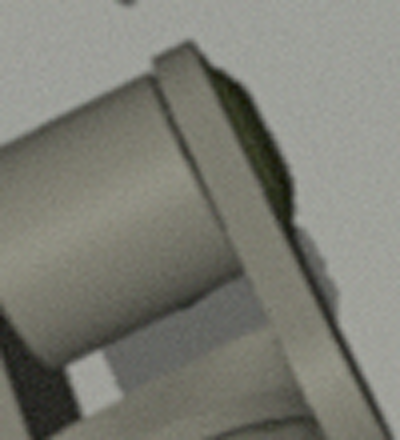

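```bash
python3 - <<'E'
from h import *
print("tip_extent",ctrl.tip_extent,[a for a in dir(ctrl) if a[0]!='_'],[a for a in dir(sensors) if a[0]!='_'])
S=grab("side");C=cloud(S)
for v in range(166,186,3): print(v,[tuple(C[v,u].round()) for u in (203,205,207)])
P=sel(C,487,374,45,60,200)
h,e=np.histogram(P[:,2],bins=range(60,200,10));print(h)
for z in range(60,160,10):
    q=P[(P[:,2]>=z)&(P[:,2]<z+10)]
    if len(q):print(z,q.min(0).round(),q.max(0).round())
E
```

```text
tip_extent 17.0 ['PlanningError', 'finish_job', 'tip_extent'] ['sense']
166 [(np.float64(482.0), np.float64(349.0), np.float64(155.0)), (np.float64(486.0), np.float64(339.0), np.float64(160.0)), (np.float64(489.0), np.float64(330.0), np.float64(165.0))]
169 [(np.float64(481.0), np.float64(344.0), np.float64(151.0)), (np.float64(485.0), np.float64(339.0), np.float64(153.0)), (np.float64(489.0), np.float64(336.0), np.float64(154.0))]
172 [(np.float64(483.0), np.float64(364.0), np.float64(132.0)), (np.float64(486.0), np.float64(359.0), np.float64(134.0)), (np.float64(491.0), np.float64(365.0), np.float64(130.0))]
175 [(np.float64(482.0), np.float64(365.0), np.float64(124.0)), (np.float64(486.0), np.float64(358.0), np.float64(127.0)), (np.float64(490.0), np.float64(361.0), np.float64(125.0))]
178 [(np.float64(482.0), np.float64(365.0), np.float64(116.0)), (np.float64(486.0), np.float64(361.0), np.float64(118.0)), (np.float64(490.0), np.float64(367.0), np.float64(114.0))]
181 [(np.float64(481.0), np.float64(366.0), np.float64(108.0)), (np.float64(485.0), np.float64(358.0), np.float64(112.0)), (np.float64(489.0), np.float64(360.0), np.float64(110.0))]
184 [(np.float64(480.0), np.float64(363.0), np.float64(102.0)), (np.float64(498.0), np.float64(529.0), np.float64(-1.0)), (np.float64(502.0), np.float64(516.0), np.float64(6.0))]
[ 0  0  0  0 27 45 51 31 40 75 69 58 68]
100 [475. 361. 100.] [497. 376. 110.]
110 [474. 358. 110.] [497. 377. 119.]
120 [474. 358. 120.] [498. 377. 130.]
130 [475. 358. 130.] [499. 384. 138.]
140 [465. 340. 142.] [508. 397. 150.]
150 [463. 333. 150.] [509. 406. 159.]
```

Gripping missed. The fingertips show at z≈102 in the side view while the reported TCP is z=85, so the tips are about 34 mm higher than stated (x and y agree). The crank hasn't moved. I'll open and go lower using the camera-measured offset.

```bash
python3 -m jog '[[[0,0,0],[0,0,0],0],[[0,0,0],[0,0,0],0],[[0,0,0],[0,0,0],0],[[0,0,-10],[0,0,0],0],[[0,0,-25],[0,0,0],0],[[0,0,-40],[0,0,0],0],[[0,0,-50],[0,0,0],0],[[0,0,-54],[0,0,0],0]]' 40
python3 -m jog '[[[0,0,-10],[0,0,0],0],[[0,0,-20],[0,0,0],0],[[0,0,-27],[0,0,0],0],[[0,0,-32],[0,0,0],0],[[0,0,-35],[0,0,0],0],[[0,0,-37],[0,0,0],0],[[0,0,-38],[0,0,0],0],[[0,0,-38],[0,0,0],0]]' 40
python3 -m jog '[[[0,0,0],[0,0,0],0.3],[[0,0,0],[0,0,0],0.5],[[0,0,0],[0,0,0],0.7],[[0,0,0],[0,0,0],0.8],[[0,0,0],[0,0,0],1],[[0,0,0],[0,0,0],1],[[0,0,0],[0,0,0],1],[[0,0,0],[0,0,0],1]]' 60
python3 - <<'E'
from h import *
s=sensors.sense();print(s["eef_pos"],s["force"].round(2),s["grip_width"])
C=cloud(grab("side")); rect(sel(C,537,388,30,50,66),"knob top")
E
```

```text
time_s: 7.52
eef_pos: [485.8, 373.3, 29.7]
ee_rot: [0.0, 0.987, 0.161, -0.001]
force: [-0.4, -0.5, -0.1]
grip_width: 1.002
time_s: 8.18
eef_pos: [486.8, 373.8, -6.0]
ee_rot: [-0.0, 0.987, 0.161, 0.0]
force: [0.4, -0.2, 0.2]
grip_width: 0.997
time_s: 8.85
eef_pos: [486.9, 373.9, -5.7]
ee_rot: [-0.0, 0.987, 0.161, 0.0]
force: [-1.1, 0.4, 3.5]
grip_width: 0.295
[486.87756653 373.93929922  -5.74778591] [-1.1   0.36  3.53] 0.294573834156326
knob top 56 med [538.5 387.1  57. ] minrect [538.3 389.5] [15.6 18.7] 76.2
```

```bash
python3 -m jog '[[[0,0,2],[0,0,0],1],[[0,0,8],[0,0,0],1],[[0,0,30],[0,0,0],1],[[0,0,65],[0,0,0],1],[[0,0,105],[0,0,0],1],[[0,0,145],[0,0,0],1],[[0,0,180],[0,0,0],1],[[0,0,200],[0,0,0],1]]' 80
python3 -m jog '[[[0,0,5],[0,0,0],1],[[4,-18,5],[0,0,2],1],[[12,-54,5],[0,0,5],1],[[20,-90,5],[0,0,8],1],[[28,-126,5],[0,0,11],1],[[36,-162,5],[0,0,13.5],1],[[44,-198,5],[0,0,13.5],1],[[49,-220,5],[0,0,13.5],1]]'
python3 -m jog '[[[4,-17,0],[0,0,0],1],[[7,-32,0],[0,0,0],1],[[10,-46,0],[0,0,0],1],[[13,-58,0],[0,0,0],1],[[15,-67,0],[0,0,0],1],[[15.9,-69.6,0],[0,0,0],1],[[15.9,-69.6,0],[0,0,0],1],[[15.9,-69.6,0],[0,0,0],1]]'
python3 - <<'E'
from h import *
S=grab("side");T=grab("top")
s=sensors.sense();print(s["eef_pos"],s["ee_rot"].round(3),s["force"].round(2),s["wrist_torque"].round(2),s["grip_width"])
a=np.radians(32);k=np.array([551.6,84.2])+55*np.array([np.cos(a),np.sin(a)])
for n,p in(("S",S),("T",T)):
    C=cloud(p); rect(sel(C,*k,25,225,275),n+"knob (exp %s)"%k.round(1)); rect(sel(C,*k,25,250,275),n+" knobtop")
    rect(sel(C,551.6,84.2,16,158,180),n+" spindle")
b=cv2.resize(S["color"][130:290,190:340],None,fx=4,fy=4,interpolation=cv2.INTER_CUBIC)[:600]
a=cv2.resize(T["color"][140:260,300:400],None,fx=2,fy=2)
cv2.imwrite("pics/p1.png",b)
E
```

```text
time_s: 9.67
eef_pos: [487.3, 374.0, 198.5]
ee_rot: [-0.001, 0.987, 0.161, 0.002]
force: [0.3, 0.0, -2.3]
grip_width: 0.292
time_s: 10.33
eef_pos: [535.4, 150.5, 197.1]
ee_rot: [0.0, 0.962, 0.275, -0.002]
force: [0.6, -0.6, -1.6]
grip_width: 0.291
time_s: 11.0
eef_pos: [551.4, 84.6, 198.6]
ee_rot: [-0.0, 0.961, 0.276, -0.0]
force: [0.0, 0.4, -1.3]
grip_width: 0.294
[551.52134213  84.56501121 198.92471642] [-0.     0.961  0.276  0.   ] [-1.   -0.97 -1.22] [-0.06  0.1  -0.02] 0.2918676181729024
Sknob (exp [598.2 113.3]) 15 med [604.2 107.1 227.9] minrect [603.4 107.4] [10.9  2.1] 34.8
S knobtop 0 med [nan nan nan] minrect [0. 0.] [0. 0.] 0.0
S spindle 125 med [549.7  80.5 169.9] minrect [551.6  84.1] [15.1 15. ] 32.9
Tknob (exp [598.2 113.3]) 123 med [595.2 118.4 262.6] minrect [597.7 117. ] [18.5 13.8] 9.4
T knobtop 87 med [596.8 117.5 265.6] minrect [597.8 117.4] [18.3 13.1] 4.3
T spindle 0 med [nan nan nan] minrect [0. 0.] [0. 0.] 0.0
  return _methods._mean(a, axis=axis, dtype=dtype,
  ret = um.true_divide(
```

View pics/p1.png

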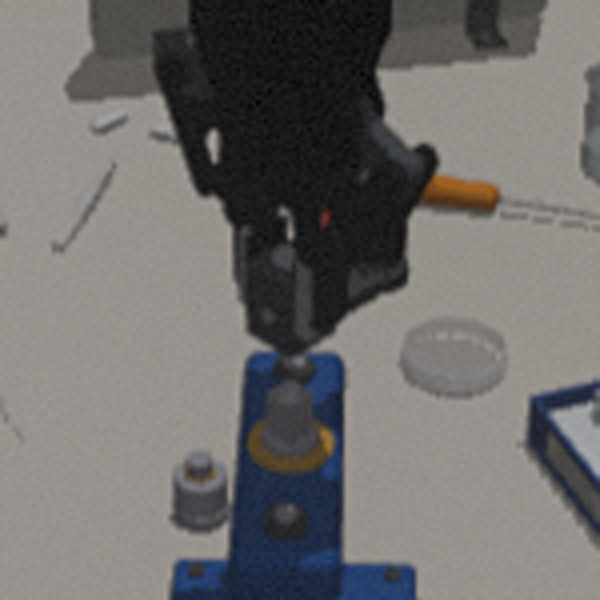

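```bash
python3 -m jog '[[[0,0,-4],[0,0,0],1],[[0,0,-10],[0,0,0],1],[[0,0,-16],[0,0,0],1],[[0,0,-21],[0,0,0],1],[[0,0,-24],[0,0,0],1],[[0,0,-25],[0,0,0],1],[[0,0,-25],[0,0,0],1],[[0,0,-25],[0,0,0],1]]'
python3 -m jog '[[[0,0,-0.5],[0,0,0],1],[[0,0,-1],[0,0,0],1],[[0,0,-1.5],[0,0,0],1],[[0,0,-2],[0,0,0],1],[[0,0,-2.5],[0,0,0],1],[[0,0,-3],[0,0,0],1],[[0,0,-3],[0,0,0],1],[[0,0,-3],[0,0,0],1]]'
```

```text
time_s: 11.97
eef_pos: [551.7, 84.2, 174.1]
ee_rot: [0.0, 0.961, 0.275, 0.0]
force: [0.2, -0.5, -1.8]
grip_width: 0.289
time_s: 12.63
eef_pos: [551.6, 84.1, 170.9]
ee_rot: [0.0, 0.961, 0.275, -0.0]
force: [-0.9, -0.5, -2.6]
grip_width: 0.287
```

```bash
python3 -m jog '[[[0,0,-0.5],[0,0,0],1],[[0,0,-1],[0,0,0],1],[[0,0,-1.5],[0,0,0],1],[[0,0,-2],[0,0,0],1],[[0,0,-2],[0,0,0],1],[[0,0,-2],[0,0,0],1],[[0,0,-2],[0,0,0],1],[[0,0,-2],[0,0,0],1]]'
```

```text
time_s: 13.3
eef_pos: [551.6, 84.2, 168.9]
ee_rot: [-0.0, 0.961, 0.275, 0.0]
force: [-0.1, -0.1, -1.7]
grip_width: 0.293
```

```bash
python3 -m jog '[[[0,0,-0.5],[0,0,0],1],[[0,0,-1],[0,0,0],1],[[0,0,-1.5],[0,0,0],1],[[0,0,-2],[0,0,0],1],[[0,0,-2.5],[0,0,0],1],[[0,0,-2.5],[0,0,0],1],[[0,0,-2.5],[0,0,0],1],[[0,0,-2.5],[0,0,0],1]]'
```

```text
time_s: 13.97
eef_pos: [551.6, 84.2, 166.4]
ee_rot: [-0.0, 0.961, 0.275, 0.0]
force: [0.1, -0.3, -2.5]
grip_width: 0.29
```

```bash
python3 -m jog '[[[0,0,-0.5],[0,0,0],1],[[0,0,-1],[0,0,0],1],[[0,0,-1.5],[0,0,0],1],[[0,0,-2],[0,0,0],1],[[0,0,-2],[0,0,0],1],[[0,0,-2],[0,0,0],1],[[0,0,-2],[0,0,0],1],[[0,0,-2],[0,0,0],1]]'
```

```text
time_s: 14.63
eef_pos: [551.6, 84.2, 164.4]
ee_rot: [0.0, 0.961, 0.275, 0.0]
force: [0.6, 0.1, -2.0]
grip_width: 0.291
```

```bash
python3 -m jog '[[[0,0,-0.5],[0,0,0],1],[[0,0,-1],[0,0,0],1],[[0,0,-1.5],[0,0,0],1],[[0,0,-2],[0,0,0],1],[[0,0,-2.5],[0,0,0],1],[[0,0,-3],[0,0,0],1],[[0,0,-3],[0,0,0],1],[[0,0,-3],[0,0,0],1]]'
```

```text
time_s: 15.3
eef_pos: [551.6, 84.2, 161.3]
ee_rot: [-0.0, 0.961, 0.275, -0.0]
force: [0.8, 0.8, -1.9]
grip_width: 0.29
```

```bash
python3 -m jog '[[[0,0,-0.5],[0,0,0],1],[[0,0,-1],[0,0,0],1],[[0,0,-1.5],[0,0,0],1],[[0,0,-2],[0,0,0],1],[[0,0,-2.5],[0,0,0],1],[[0,0,-3],[0,0,0],1],[[0,0,-3],[0,0,0],1],[[0,0,-3],[0,0,0],1]]'
```

```text
time_s: 15.97
eef_pos: [551.6, 84.2, 158.4]
ee_rot: [-0.0, 0.961, 0.275, -0.0]
force: [0.2, 0.8, -1.6]
grip_width: 0.289
```

```bash
python3 -m jog '[[[0,0,-1],[0,0,0],1],[[0,0,-2],[0,0,0],1],[[0,0,-3],[0,0,0],1],[[0,0,-4],[0,0,0],1],[[0,0,-5],[0,0,0],1],[[0,0,-6],[0,0,0],1],[[0,0,-6],[0,0,0],1],[[0,0,-6],[0,0,0],1]]'
python3 - <<'E'
from h import *
S=grab("side")
b=cv2.resize(S["color"][130:290,190:340],None,fx=4,fy=4,interpolation=cv2.INTER_CUBIC)[:600]
cv2.imwrite("pics/p2.png",b)
E
```

```text
time_s: 16.63
eef_pos: [551.6, 84.2, 152.3]
ee_rot: [-0.0, 0.961, 0.275, -0.0]
force: [0.0, 0.4, -3.0]
grip_width: 0.292
```

View pics/p2.png

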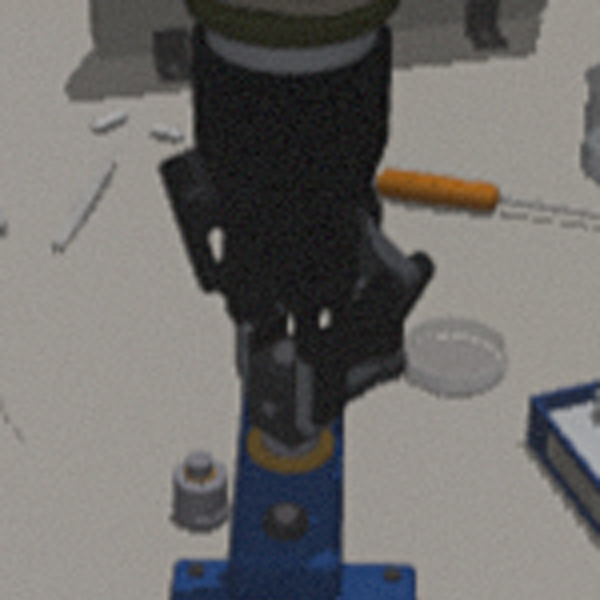

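```bash
python3 -m jog '[[[0,0,-0.5],[0,0,0],1],[[0,0,-1],[0,0,0],1],[[0,0,-1.5],[0,0,0],1],[[0,0,-2],[0,0,0],1],[[0,0,-2.5],[0,0,0],1],[[0,0,-3],[0,0,0],1],[[0,0,-3],[0,0,0],1],[[0,0,-3],[0,0,0],1]]'
```

```text
time_s: 17.45
eef_pos: [551.6, 84.2, 149.3]
ee_rot: [-0.0, 0.961, 0.275, -0.0]
force: [-1.0, -0.0, -2.2]
grip_width: 0.291
```

```bash
python3 -m jog '[[[0,0,-0.3],[0,0,0],1],[[0,0,-0.6],[0,0,0],1],[[0,0,-1],[0,0,0],1],[[0,0,-1],[0,0,0],1],[[0,0,-1],[0,0,0],1],[[0,0,-1],[0,0,0],1],[[0,0,-1],[0,0,0],1],[[0,0,-1],[0,0,0],1]]'
```

```text
time_s: 18.12
eef_pos: [551.6, 84.2, 148.4]
ee_rot: [-0.0, 0.961, 0.275, -0.0]
force: [0.4, -0.3, -2.5]
grip_width: 0.29
```

```bash
python3 -m jog '[[[0,0,-0.4],[0,0,0],1],[[0,0,-0.8],[0,0,0],1],[[0,0,-1],[0,0,0],1],[[0,0,-1],[0,0,0],1],[[0,0,-1],[0,0,0],1],[[0,0,-1],[0,0,0],1],[[0,0,-1],[0,0,0],1],[[0,0,-1],[0,0,0],1]]'
```

```text
time_s: 18.78
eef_pos: [551.7, 84.2, 148.2]
ee_rot: [0.0, 0.961, 0.275, 0.0]
force: [-3.5, 0.1, 5.3]
grip_width: 0.289
```

```bash
python3 -m jog '[[[0,0,0.5],[0,0,0],0.6],[[0,0,0.5],[0,0,0],0.3],[[0,0,0.5],[0,0,0],0],[[0,0,0.5],[0,0,0],0],[[0,0,0.5],[0,0,0],0],[[0,0,10],[0,0,0],0],[[0,0,30],[0,0,0],0],[[0,0,50],[0,0,0],0]]' 40
python3 -m jog '[[[0,0,20],[0,0,0],0],[[-10,-10,22],[0,0,0],0],[[-30,-30,22],[0,0,0],0],[[-50,-50,22],[0,0,0],0],[[-65,-65,22],[0,0,0],0],[[-70,-70,22],[0,0,0],0],[[-70,-70,22],[0,0,0],0],[[-70,-70,22],[0,0,0],0]]'
python3 - <<'E'
from h import *
S=grab("side");T=grab("top")
s=sensors.sense();print(s["eef_pos"],s["force"].round(1))
for n,p in(("S",S),("T",T)):
    C=cloud(p); rect(sel(C,598,113,22,203,220),n+" knobtop");rect(sel(C,551.6,84.2,25,184,195),n+" boss top")
cv2.imwrite("pics/p3.png",np.hstack([cv2.resize(S["color"][180:320,200:300],None,fx=4,fy=4,interpolation=cv2.INTER_CUBIC),cv2.resize(T["color"][160:300,300:400],None,fx=4,fy=4,interpolation=cv2.INTER_CUBIC)]))
E
```

```text
time_s: 19.45
eef_pos: [551.4, 84.2, 198.3]
ee_rot: [-0.0, 0.961, 0.275, -0.0]
force: [0.2, 0.9, -0.4]
grip_width: 0.997
time_s: 20.12
eef_pos: [482.2, 14.4, 220.0]
ee_rot: [0.0, 0.961, 0.275, 0.001]
force: [0.7, -0.1, -0.3]
grip_width: 0.998
[481.88531121  14.60699423 219.22693394] [-0.4 -1.  -0.8]
S knobtop 102 med [596.8 109.1 211.2] minrect [597.9 113.1] [17.3 17.9] 18.6
S boss top 155 med [552.5  78.9 189.8] minrect [553.1  82.6] [26.2 23.3] 31.8
T knobtop 91 med [597.6 115.  214.6] minrect [599.  114.6] [17.6 19.1] 85.1
T boss top 182 med [552.3  84.9 191.4] minrect [553.   83.7] [25.7 26.1] 31.7
```

View pics/p3.png

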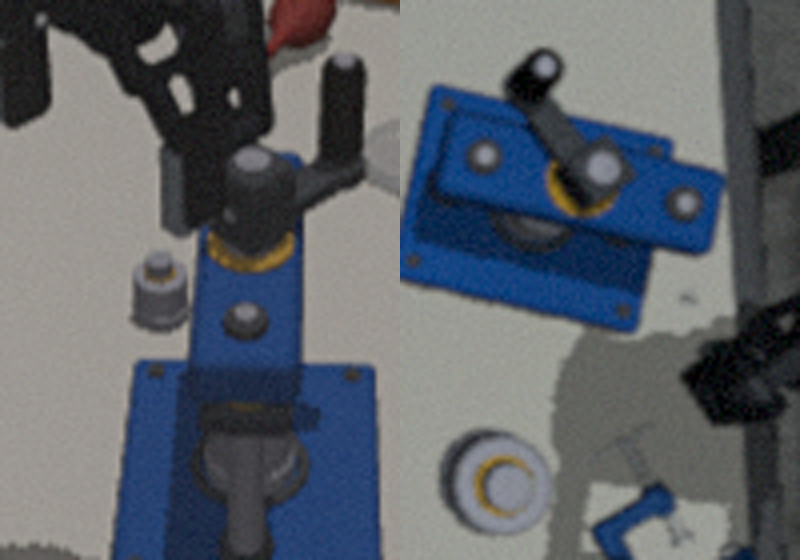

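```bash
python3 -m jog '[[[10,8,0],[0,0,0],0],[[35,30,0],[0,0,0],0],[[62,53,0],[0,0,0],0],[[86,73,0],[0,0,0],0],[[106,90,0],[0,0,0],0],[[115,98,0],[0,0,0],0],[[116.8,99.4,0],[0,0,0],0],[[116.8,99.4,-5],[0,0,0],0]]' 40
python3 -m jog '[[[0,0,-8],[0,0,0],0],[[0,0,-20],[0,0,0],0],[[0,0,-32],[0,0,0],0],[[0,0,-42],[0,0,0],0],[[0,0,-48],[0,0,0],0],[[0,0,-50],[0,0,0],0],[[0,0,-50],[0,0,0],0.4],[[0,0,-50],[0,0,0],0.6]]'
python3 -m jog '[[[0,0,0],[0,0,0],0.7],[[0,0,0],[0,0,0],0.8],[[0,0,0],[0,0,0],1],[[0,0,0],[0,0,0],1],[[0,0,0],[0,0,0],1],[[0,0,0],[0,0,0],1],[[0,0,0],[0,0,0],1],[[0,0,0],[0,0,0],1]]' 40
python3 - <<'E'
from h import *
s=sensors.sense();print(s["eef_pos"],s["force"].round(2),s["grip_width"])
c=np.array([551.8,84.1]);k=np.array([598.4,113.6]);r=np.hypot(*(k-c));a0=np.degrees(np.arctan2(*(k-c)[::-1]));print("r",r,"a0",a0)
for st,n in((15,8),(30,8)):
  print(st,[list((55*np.array([np.cos(np.radians(a0-i*st)),np.sin(np.radians(a0-i*st))])-55*np.array([np.cos(np.radians(a0)),np.sin(np.radians(a0))])).round(1)) for i in range(1,n+1)])
E
```

```text
time_s: 21.08
eef_pos: [598.8, 114.0, 214.5]
ee_rot: [0.0, 0.961, 0.276, 0.0]
force: [0.6, 0.1, 0.6]
grip_width: 1.002
time_s: 21.75
eef_pos: [598.6, 113.5, 164.9]
ee_rot: [0.0, 0.961, 0.275, 0.0]
force: [0.6, -0.5, -0.7]
grip_width: 0.749
time_s: 22.42
eef_pos: [598.6, 113.6, 164.6]
ee_rot: [0.0, 0.961, 0.275, 0.0]
force: [0.5, 0.5, 2.3]
grip_width: 0.219
[598.58047116 113.59214996 164.60984813] [0.46 0.46 2.29] 0.2187896371528675
r 55.15260646605926 a0 32.33574152778689
15 [[np.float64(6.0), np.float64(-13.0)], [np.float64(8.5), np.float64(-27.2)], [np.float64(7.2), np.float64(-41.5)], [np.float64(2.2), np.float64(-55.0)], [np.float64(-6.0), np.float64(-66.7)], [np.float64(-17.1), np.float64(-75.9)], [np.float64(-30.1), np.float64(-81.9)], [np.float64(-44.2), np.float64(-84.4)]]
30 [[np.float64(8.5), np.float64(-27.2)], [np.float64(2.2), np.float64(-55.0)], [np.float64(-17.1), np.float64(-75.9)], [np.float64(-44.2), np.float64(-84.4)], [np.float64(-72.0), np.float64(-78.1)], [np.float64(-92.9), np.float64(-58.8)], [np.float64(-101.4), np.float64(-31.7)], [np.float64(-95.2), np.float64(-3.9)]]
```

```bash
python3 -m jog '[[[6,-13,0],[0,0,0],1],[[8.5,-27.2,0],[0,0,0],1],[[7.2,-41.5,0],[0,0,0],1],[[2.2,-55,0],[0,0,0],1],[[-6,-66.7,0],[0,0,0],1],[[-17.1,-75.9,0],[0,0,0],1],[[-30.1,-81.9,0],[0,0,0],1],[[-44.2,-84.4,0],[0,0,0],1]]'
cat > step.py <<'E'
import sys,numpy as np
from h import sensors
# python3 step.py a0 stepdeg n : shifts on the 55 mm circle; also force split at the current pose
a0,st,n=map(float,sys.argv[1:4]); s=sensors.sense()
u=lambda d:np.array([np.cos(np.radians(d)),np.sin(np.radians(d))])
p=s["eef_pos"][:2]-np.array([551.8,84.1]); f=s["force"][:2]
a=np.degrees(np.arctan2(p[1],p[0])); e=u(a); t=np.array([-e[1],e[0]])
print("t",s["time_s"],"act ang %.1f r %.1f  z %.1f | tangential(drag) %.1f radial %.1f"%(a,np.hypot(*p),s["eef_pos"][2],f@t,f@e),"grip %.3f"%s["grip_width"])
print([[float(x) for x in (55*(u(a0-st*i)-u(a0))).round(1)] for i in range(1,int(n)+1)])
E
python3 step.py -87.7 15 8
```

```text
time_s: 23.08
eef_pos: [554.6, 28.8, 164.7]
ee_rot: [-0.001, 0.961, 0.275, 0.002]
force: [4.3, 10.5, 1.0]
grip_width: 0.218
t 23.0833 act ang -87.1 r 55.4  z 164.7 | tangential(drag) 4.8 radial -10.2 grip 0.218
[[-14.3, 1.3], [-27.8, 6.3], [-39.5, 14.5], [-48.7, 25.6], [-54.7, 38.6], [-57.2, 52.7], [-55.9, 67.0], [-50.9, 80.5]]
```

```bash
python3 -m jog '[[[-14.3,1.3,0],[0,0,0],1],[[-27.8,6.3,0],[0,0,0],1],[[-39.5,14.5,0],[0,0,0],1],[[-48.7,25.6,0],[0,0,0],1],[[-54.7,38.6,0],[0,0,0],1],[[-57.2,52.7,0],[0,0,0],1],[[-55.9,67,0],[0,0,0],1],[[-50.9,80.5,0],[0,0,0],1]]'
python3 step.py 152.3 13 8
```

```text
time_s: 23.75
eef_pos: [502.0, 109.3, 165.1]
ee_rot: [0.0, 0.961, 0.275, -0.002]
force: [-6.3, -2.3, 8.4]
grip_width: 0.222
t 23.75 act ang 153.2 r 55.9  z 165.1 | tangential(drag) 4.9 radial 4.5 grip 0.222
[[7.0, 10.3], [16.1, 18.8], [26.9, 24.9], [38.9, 28.5], [51.3, 29.4], [63.6, 27.4], [75.1, 22.7], [85.3, 15.5]]
```

```bash
python3 -m jog '[[[7,10.3,0],[0,0,0],1],[[16.1,18.8,0],[0,0,0],1],[[26.9,24.9,0],[0,0,0],1],[[38.9,28.5,0],[0,0,0],1],[[51.3,29.4,0],[0,0,0],1],[[63.6,27.4,0],[0,0,0],1],[[75.1,22.7,0],[0,0,0],1],[[85.3,15.5,0],[0,0,0],1]]'
python3 step.py 48.3 5 8
python3 - <<'E'
from h import *
C=cloud(grab("side"))
P=sel(C,552,84,75,60,130); 
# platen top face: horizontal surface between base and crosshead
h,e=np.histogram(P[:,2],bins=range(60,132,3)); print(list(zip(e,h)))
E
```

```text
time_s: 24.42
eef_pos: [588.8, 124.9, 164.5]
ee_rot: [-0.0, 0.961, 0.276, -0.001]
force: [-6.7, -0.1, 3.7]
grip_width: 0.217
t 24.4167 act ang 47.8 r 55.1  z 164.5 | tangential(drag) 4.9 radial -4.6 grip 0.217
[[3.4, -3.3], [6.6, -7.0], [9.4, -10.9], [11.8, -15.0], [13.9, -19.3], [15.6, -23.8], [16.9, -28.4], [17.8, -33.1]]
[(np.int64(60), np.int64(12)), (np.int64(63), np.int64(11)), (np.int64(66), np.int64(10)), (np.int64(69), np.int64(12)), (np.int64(72), np.int64(14)), (np.int64(75), np.int64(11)), (np.int64(78), np.int64(8)), (np.int64(81), np.int64(4)), (np.int64(84), np.int64(0)), (np.int64(87), np.int64(0)), (np.int64(90), np.int64(18)), (np.int64(93), np.int64(30)), (np.int64(96), np.int64(31)), (np.int64(99), np.int64(64)), (np.int64(102), np.int64(100)), (np.int64(105), np.int64(28)), (np.int64(108), np.int64(11)), (np.int64(111), np.int64(0)), (np.int64(114), np.int64(0)), (np.int64(117), np.int64(0)), (np.int64(120), np.int64(8)), (np.int64(123), np.int64(27)), (np.int64(126), np.int64(33))]
```

```bash
python3 -m jog '[[[3.4,-3.3,0],[0,0,0],1],[[6.6,-7,0],[0,0,0],1],[[9.4,-10.9,0],[0,0,0],1],[[11.8,-15,0],[0,0,0],1],[[13.9,-19.3,0],[0,0,0],1],[[15.6,-23.8,0],[0,0,0],1],[[16.9,-28.4,0],[0,0,0],1],[[17.8,-33.1,0],[0,0,0],1]]'
python3 step.py 8.3 5 8; python3 -c "
from h import *
capture('top')"; python3 step.py 8.3 5 1
```

```text
time_s: 25.23
eef_pos: [606.1, 91.8, 164.2]
ee_rot: [-0.001, 0.961, 0.275, -0.001]
force: [-6.5, 3.6, 4.3]
grip_width: 0.215
t 25.2333 act ang 8.1 r 54.8  z 164.2 | tangential(drag) 4.5 radial -6.0 grip 0.215
[[0.5, -4.8], [0.6, -9.6], [0.2, -14.4], [-0.6, -19.1], [-1.7, -23.7], [-3.3, -28.3], [-5.3, -32.7], [-7.6, -36.8]]
t 25.2833 act ang 7.3 r 54.8  z 164.2 | tangential(drag) 3.2 radial -3.3 grip 0.220
[[0.5, -4.8]]
```

```bash
python3 -m jog '[[[0.5,-4.8,0],[0,0,0],1],[[0.6,-9.6,0],[0,0,0],1],[[0.2,-14.4,0],[0,0,0],1],[[-0.6,-19.1,0],[0,0,0],1],[[-1.7,-23.7,0],[0,0,0],1],[[-3.3,-28.3,0],[0,0,0],1],[[-5.3,-32.7,0],[0,0,0],1],[[-7.6,-36.8,0],[0,0,0],1]]' | grep force
python3 step.py -31.7 5 8
```

```text
force: [-3.2, 7.4, 4.2]
t 25.95 act ang -31.3 r 54.7  z 164.4 | tangential(drag) 4.6 radial -6.6 grip 0.222
[[-2.7, -4.0], [-5.7, -7.7], [-9.1, -11.1], [-12.7, -14.3], [-16.6, -17.1], [-20.7, -19.5], [-25.0, -21.6], [-29.5, -23.3]]
```

```bash
python3 -m jog '[[[-2.7,-4,0],[0,0,0],1],[[-5.7,-7.7,0],[0,0,0],1],[[-9.1,-11.1,0],[0,0,0],1],[[-12.7,-14.3,0],[0,0,0],1],[[-16.6,-17.1,0],[0,0,0],1],[[-20.7,-19.5,0],[0,0,0],1],[[-25,-21.6,0],[0,0,0],1],[[-29.5,-23.3,0],[0,0,0],1]]' | grep force
python3 step.py -71.7 5 8
```

```text
force: [2.7, 7.1, 3.9]
t 26.6167 act ang -70.6 r 55.0  z 164.7 | tangential(drag) 4.9 radial -5.8 grip 0.219
[[-4.6, -1.3], [-9.3, -2.2], [-14.1, -2.7], [-18.9, -2.8], [-23.7, -2.4], [-28.4, -1.6], [-33.1, -0.5], [-37.6, 1.1]]
```

```bash
python3 -m jog '[[[-4.6,-1.3,0],[0,0,0],1],[[-9.3,-2.2,0],[0,0,0],1],[[-14.1,-2.7,0],[0,0,0],1],[[-18.9,-2.8,0],[0,0,0],1],[[-23.7,-2.4,0],[0,0,0],1],[[-28.4,-1.6,0],[0,0,0],1],[[-33.1,-0.5,0],[0,0,0],1],[[-37.6,1.1,0],[0,0,0],1]]' | grep force
python3 step.py -111.7 5 8
```

```text
force: [4.7, -2.8, 4.8]
t 27.2833 act ang -110.6 r 55.4  z 164.9 | tangential(drag) 5.3 radial 1.0 grip 0.221
[[-4.4, 2.0], [-8.6, 4.3], [-12.5, 7.0], [-16.3, 10.0], [-19.7, 13.4], [-22.8, 17.0], [-25.6, 20.9], [-28.1, 25.0]]
```

```bash
python3 -m jog '[[[-4.4,2,0],[0,0,0],1],[[-8.6,4.3,0],[0,0,0],1],[[-12.5,7,0],[0,0,0],1],[[-16.3,10,0],[0,0,0],1],[[-19.7,13.4,0],[0,0,0],1],[[-22.8,17,0],[0,0,0],1],[[-25.6,20.9,0],[0,0,0],1],[[-28.1,25,0],[0,0,0],1]]' | grep force
python3 step.py -151.7 5 8
```

```text
force: [-3.1, -6.3, 9.5]
t 27.95 act ang -150.8 r 55.8  z 164.9 | tangential(drag) 4.0 radial 5.8 grip 0.220
[[-2.1, 4.3], [-3.8, 8.8], [-5.1, 13.4], [-6.0, 18.1], [-6.5, 22.9], [-6.5, 27.7], [-6.2, 32.5], [-5.4, 37.2]]
```

```bash
python3 -m jog '[[[-2.1,4.3,0],[0,0,0],1],[[-3.8,8.8,0],[0,0,0],1],[[-5.1,13.4,0],[0,0,0],1],[[-6,18.1,0],[0,0,0],1],[[-6.5,22.9,0],[0,0,0],1],[[-6.5,27.7,0],[0,0,0],1],[[-6.2,32.5,0],[0,0,0],1],[[-5.4,37.2,0],[0,0,0],1]]' | grep force
python3 step.py 168.3 5 8
```

```text
force: [-7.8, -3.2, 11.7]
t 28.6167 act ang 169.0 r 55.9  z 164.9 | tangential(drag) 4.6 radial 7.1 grip 0.220
[[1.2, 4.7], [2.8, 9.2], [4.7, 13.6], [7.1, 17.7], [9.8, 21.7], [12.8, 25.4], [16.1, 28.9], [19.8, 32.0]]
```

```bash
python3 -m jog '[[[1.2,4.7,0],[0,0,0],1],[[2.8,9.2,0],[0,0,0],1],[[4.7,13.6,0],[0,0,0],1],[[7.1,17.7,0],[0,0,0],1],[[9.8,21.7,0],[0,0,0],1],[[12.8,25.4,0],[0,0,0],1],[[16.1,28.9,0],[0,0,0],1],[[19.8,32,0],[0,0,0],1]]' | grep force
python3 step.py 128.3 5 8
```

```text
force: [-6.5, 1.1, 10.0]
t 29.2833 act ang 129.0 r 55.8  z 164.8 | tangential(drag) 4.4 radial 4.9 grip 0.218
[[3.9, 2.8], [8.0, 5.3], [12.3, 7.4], [16.8, 9.1], [21.4, 10.4], [26.1, 11.3], [30.9, 11.7], [35.7, 11.8]]
```

```bash
python3 -m jog '[[[3.9,2.8,0],[0,0,0],1],[[8,5.3,0],[0,0,0],1],[[12.3,7.4,0],[0,0,0],1],[[16.8,9.1,0],[0,0,0],1],[[21.4,10.4,0],[0,0,0],1],[[26.1,11.3,0],[0,0,0],1],[[30.9,11.7,0],[0,0,0],1],[[35.7,11.8,0],[0,0,0],1]]' | grep force
python3 step.py 88.3 5 8
```

```text
force: [-6.3, 1.9, 8.0]
t 29.95 act ang 89.4 r 55.5  z 164.6 | tangential(drag) 6.3 radial 1.8 grip 0.221
[[4.8, -0.4], [9.5, -1.1], [14.2, -2.3], [18.7, -3.9], [23.1, -5.8], [27.3, -8.2], [31.2, -10.9], [35.0, -13.9]]
```

```bash
python3 step.py 88.3 2.5 8; python3 -m jog '[[[2.4,-0.1,0],[0,0,0],1],[[4.8,-0.4,0],[0,0,0],1],[[7.2,-0.7,0],[0,0,0],1],[[9.5,-1.1,0],[0,0,0],1],[[11.9,-1.7,0],[0,0,0],1],[[14.2,-2.3,0],[0,0,0],1],[[16.5,-3.1,0],[0,0,0],1],[[18.7,-3.9,0],[0,0,0],1]]' | grep force
python3 step.py 68.3 2.5 8
```

```text
t 29.95 act ang 89.4 r 55.5  z 164.6 | tangential(drag) 6.3 radial 1.8 grip 0.221
[[2.4, -0.1], [4.8, -0.4], [7.2, -0.7], [9.5, -1.1], [11.9, -1.7], [14.2, -2.3], [16.5, -3.0], [18.7, -3.9]]
force: [-4.8, 5.0, 7.6]
t 30.6167 act ang 69.7 r 55.2  z 164.5 | tangential(drag) 6.3 radial 3.0 grip 0.223
[[2.2, -0.9], [4.4, -2.0], [6.5, -3.1], [8.6, -4.3], [10.6, -5.6], [12.5, -7.0], [14.4, -8.5], [16.3, -10.0]]
```

```bash
python3 -m jog '[[[2.2,-0.9,0],[0,0,0],1],[[4.4,-2,0],[0,0,0],1],[[6.5,-3.1,0],[0,0,0],1],[[8.6,-4.3,0],[0,0,0],1],[[10.6,-5.6,0],[0,0,0],1],[[12.5,-7,0],[0,0,0],1],[[14.4,-8.5,0],[0,0,0],1],[[16.3,-10,0],[0,0,0],1]]' | grep force
python3 step.py 48.3 2.5 8
python3 - <<'E'
from h import *
C=cloud(grab("side",5))
P=sel(C,552,84,75,55,115); h,e=np.histogram(P[:,2],bins=range(55,115,2)); print([(int(a),int(b)) for a,b in zip(e,h)])
E
python3 step.py 48.3 2.5 1
```

```text
force: [-4.5, 5.7, 6.5]
t 31.2833 act ang 49.8 r 55.0  z 164.3 | tangential(drag) 7.1 radial 1.5 grip 0.218
[[1.8, -1.6], [3.4, -3.3], [5.0, -5.1], [6.6, -7.0], [8.0, -8.9], [9.4, -10.9], [10.7, -12.9], [11.8, -15.0]]
[(55, 12), (57, 3), (59, 9), (61, 9), (63, 7), (65, 7), (67, 6), (69, 8), (71, 5), (73, 0), (75, 0), (77, 0), (79, 0), (81, 15), (83, 17), (85, 23), (87, 17), (89, 44), (91, 103), (93, 66), (95, 41), (97, 10), (99, 5), (101, 10), (103, 9), (105, 7), (107, 7), (109, 5), (111, 1)]
t 31.5333 act ang 49.6 r 55.0  z 164.4 | tangential(drag) 5.8 radial 1.9 grip 0.218
[[1.8, -1.6]]
```

```bash
python3 -m jog '[[[1.8,-1.6,0],[0,0,0],1],[[3.4,-3.3,0],[0,0,0],1],[[5,-5.1,0],[0,0,0],1],[[6.6,-7,0],[0,0,0],1],[[8,-8.9,0],[0,0,0],1],[[9.4,-10.9,0],[0,0,0],1],[[10.7,-12.9,0],[0,0,0],1],[[11.8,-15,0],[0,0,0],1]]' | grep force
python3 step.py 28.3 2.5 8
```

```text
force: [-2.8, 7.4, 6.9]
t 32.2 act ang 30.0 r 54.8  z 164.3 | tangential(drag) 7.8 radial 1.3 grip 0.222
[[1.1, -2.1], [2.1, -4.3], [3.0, -6.5], [3.8, -8.8], [4.5, -11.1], [5.1, -13.4], [5.6, -15.8], [6.0, -18.1]]
```

```bash
python3 -m jog '[[[0,0,0],[0,0,0],0.8],[[0,0,0],[0,0,0],0.6],[[0,0,0],[0,0,0],0.3],[[0,0,0],[0,0,0],0],[[0,0,0],[0,0,0],0],[[0,0,0],[0,0,0],0],[[0,0,5],[0,0,0],0],[[0,0,20],[0,0,0],0]]'
python3 -m jog '[[[0,0,30],[0,0,0],0],[[0,0,60],[0,0,0],0],[[0,0,80],[0,0,0],0],[[-25,-25,85],[0,0,0],0],[[-50,-50,85],[0,0,0],0],[[-75,-75,85],[0,0,0],0],[[-100,-100,85],[0,0,0],0],[[-110,-110,85],[0,0,0],0]]'
python3 - <<'E'
from h import *
S=grab("side");T=grab("top")
s=sensors.sense();print(s["time_s"],s["eef_pos"].round(1),s["force"].round(1))
for n,p in(("S",S),("T",T)):
    C=cloud(p); rect(sel(C,598,113,25,203,220),n+" knobtop");rect(sel(C,551.6,84.2,25,184,195),n+" boss top")
    for q in["petri","cuvette_box","pipette_bulb"]:
        for r in place_of(p,q)[:1]: v,u=r["centre"];print(q,round(r["p"],2),world(p,u,v).round())
cv2.imwrite("pics/e1.png",np.hstack([cv2.resize(S["color"][180:320,200:300],None,fx=4,fy=4,interpolation=cv2.INTER_CUBIC),cv2.resize(T["color"][160:300,300:400],None,fx=4,fy=4,interpolation=cv2.INTER_CUBIC)]))
E
```

```text
time_s: 32.87
eef_pos: [599.6, 110.0, 182.8]
ee_rot: [-0.001, 0.961, 0.275, -0.002]
force: [-0.6, 0.7, -0.9]
grip_width: 1.0
time_s: 33.53
eef_pos: [488.2, -1.8, 270.1]
ee_rot: [0.0, 0.962, 0.275, -0.0]
force: [0.5, 0.3, 0.9]
grip_width: 1.0
33.8333 [491.    0.7 269.4] [ 0.6  0.9 -0.6]
S knobtop 101 med [597.3 109.  211.2] minrect [597.8 111.5] [16.9 17.1] 22.2
S boss top 188 med [550.5  80.1 189.7] minrect [551.5  84.6] [26.2 27.2] 31.3
petri 0.86 [692. 311.   1.]
cuvette_box 0.87 [745. 165.  20.]
pipette_bulb 0.67 [533. -61. 346.]
T knobtop 94 med [597.6 114.4 214.4] minrect [598.5 113.5] [18.8 17.9] 26.0
T boss top 182 med [552.1  85.2 191.5] minrect [552.   84.1] [25.6 25.8] 32.4
petri 0.63 [700. 325.   3.]
cuvette_box 0.56 [749. 190.  19.]
pipette_bulb 0.63 [653. 453.  37.]
```

View pics/e1.png

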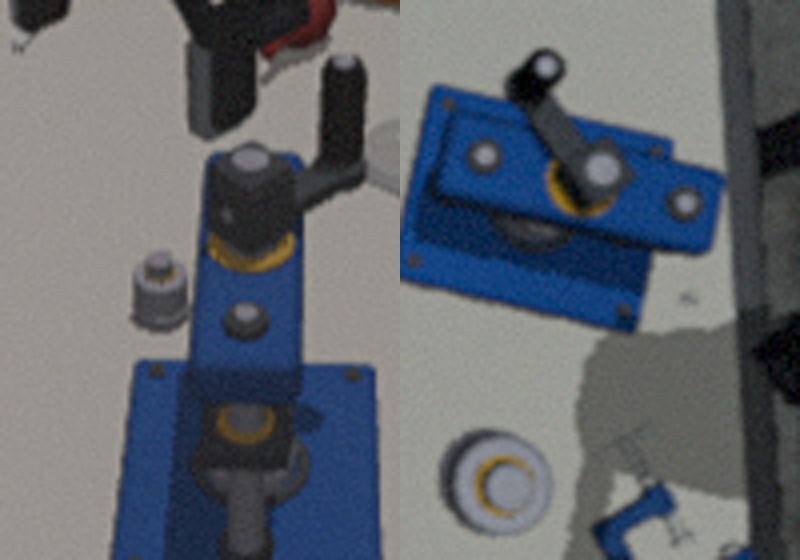

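```bash
python3 -c "
from rig import ctrl,sensors
print(ctrl.finish_job(), sensors.sense()['time_s'])"
```

```text
the job is handed in; nothing more can be done
the job is handed in; nothing more can be done
```

I handed the job in at about 34 s. The crank is fully home on the screw, the foot is down on the die, and the gripper is open and clear. No verdict is given, and the load on the die is estimated from the feel at the knob, not measured.

- **Fitting the crank:** I lowered it slowly onto the square end. The side force stayed near zero until it met the shoulder at about 8 N, well under the 40 N limit.
- **Winding down:** I turned it clockwise by the knob, just over two turns (about 722°). Free drag was about 4.7 N. It rose to 6.3, 6.3, 7.1 and 7.8 N, which puts the foot meeting the plunger at about 635–640°. That leaves roughly 80–87° of nip, or about 110–115 N.
- **Last checks:** The crank boss is centred within about 1 mm of the screw and its top is at z ≈ 190, which is fully seated. The crosshead and base have not moved. The top view finds the petri dish, cuvette box and pipette bulb within about 3–4 mm of their first positions.

Some checks failed or disagreed:

- **First grasp missed:** The gripper closed on air above the crank. The side camera put the fingertips about 34 mm higher than the reported tool position and the stated 17 mm imply. I used the camera value from then on, and it held for both later grasps.
- **Side-view detections:** At the end, the side view gave a false position for the pipette bulb. It also put the petri dish and cuvette box about 16–17 mm off, without matching the top view. I took these as detector error, since the arm never went near them.
- **Die position:** I could not check it closely because a press column hides most of it. It looked to be in its seat.

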